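Index the carving wheel and lock it with its pin

TASK

Turn the carving jig's wheel by its rim, without touching the wooden rosette, until the mark engraved on the rim faces the fixed pointer. Then take the index pin from its stand and feel it through the hole in the wheel into the socket below, press it down gently but firmly until the stiff plunger under it has come to its solid stop, and let go. Leave the other things on the bench where they are.

Things in the scene. Friction and masses are not known exactly. Their poses are not given: they have to be found in the camera images.
- jig: Fixed indexing jig: grey base plate 250 x 210 x 15 mm with an upright spindle carrying a spoked aluminium wheel. Origin on the spindle axis at the bench top, z up; x points from the spindle to the pointer. Under the wheel, at jig (0, -60) mm, stands a steel socket block, its top 45 mm above the bench, its 14 mm bore up to 1 mm off true along jig x.
- wheel: The wheel; origin on its upright axis 47 mm above the bench, x towards its mark. It turns either way under about 0.22 N m of friction (2.5 N at the rim) and stays where it is left. At the start it is 0.5 to 1.4 rad anticlockwise (from above) of the place sought. Spokes and hole plate reach 59 mm above the bench.
- wheel_centre (a point): Wheel axis at the height of the rim's top edge, 82 mm above the bench. The rim is an upright ring round it, outside diameter 190 mm, wall 10 mm thick, from 50 to 82 mm above the bench, free to be pinched across its wall from above.
- wheel_mark (a point): Outer top edge of the rim at the engraved mark: a straight dark line 5 mm wide across the rim's top and down its outside. 95 mm from the wheel's axis, 82 mm above the bench.
- pointer (a point): Tip of the fixed steel cone pointer on its post (30 mm wide, 87 mm high), 99 mm from the wheel's axis, 82 mm above the bench, aimed at the axis. x points away from the wheel, y along the rim, z up.
- wheel_hole (a point): Mouth of the wheel's only hole, 14 mm across, in a flat plate 44 x 56 x 12 mm; 59 mm above the bench, 60 mm from the axis, a quarter turn clockwise (from above) from the mark. It comes over the socket's bore (2 mm lower than the plate) when the mark is at the pointer. The two may then still be about 1 mm apart, so feel sideways along jig x if the pin catches on the bore's edge.
- pin_grip (a point): Middle of the straight wooden handle (20 mm across, 54 mm long) of the loose index pin, upright in its stand. The pin is 114 mm long, 90 g. This point is 90 mm above its foot, 34 mm above the collar's underside and 24 mm below the handle's top; z runs up the pin.
- pin_collar (a point): Underside of the pin's collar (26 mm across, 4 mm thick, rests on the stand only). Below it the steel shank: 12 mm across, 56 mm long, last 5 mm tapering to 8 mm. In the socket's bore the shank meets a plunger with the collar 9 to 35 mm above the wheel (set differently each time). 7 to 8 N then drive it down 6 mm to a solid stop, where it stays; 12 to 18 N there is right, over 22 N too much.
- stand: Fixed wooden block 70 x 70 x 60 mm with a hole in which the pin stands, collar on the block's top. Origin at the centre of its underside.
- rosette: The carved wooden rosette fixed on the wheel's hub, 68 mm across, from 59 to 80 mm above the bench; origin at the centre of its underside. Must not be touched.
- tool_pot: Loose white plastic pot 84 mm across and 80 mm high with three gouges in it, 110 mm high in all; origin at the centre of its underside. A bystander.
- finial: Loose turned wooden finial 52 mm across, 88 mm high; origin at the centre of its underside. A bystander.
- sanding_block: Loose cork sanding block 100 x 55 x 30 mm; origin at the centre of its underside. A bystander.
Not all that is in view belongs to the job. Of the things that look like the part that bears pin_grip, the middle-sized one is meant.

How it is judged:
By the outcome, as a careful person would: the job done as asked, in the order asked, and still so for the second after the job is handed in, with the robot touching nothing.
It also fails if it takes over 67 s, if anything falls off the work surface, if the arm or the gripper's body presses on something with over 40 N, if the wrist force passes 120 N, or if a joint passes its speed limit or range.

ROBOT

A 6-joint arm with a two-finger parallel gripper is mounted at the origin on the work surface. World frame = base frame: x ahead of the robot, y to its left, z up, the work surface at z = 0. Lengths are in m, angles in rad, forces in N, time in s.
With the tool pointing down it reaches from about 0.35 to 0.775 m from the base axis. Payload 5.5 kg.
Tool frame: the origin (TCP) lies at the very end of the fingers, on their centre line; the grasp point (between the pads) lies 19 mm behind it; z points along the fingers, y is the line along which they close (so a half turn about z gives the same grasp; the last joint's range is limited). The gripper opens to 85 mm and grips with 20 to 120 N. Pads are 22 mm wide; open, the fingers measure 114 mm over their backs; the gripper's body (76 mm by 85 mm) begins 54 mm behind the grasp point. The pads swing forward as they close: fully open they stand 13 mm farther back than shut.
Start: joints at [-1.265, 0.313, 0.046, 1.304, 0, 1.431], TCP at [0.248, -0.519, 0.231] pointing down, gripper open.
Joint ranges: [-2.76, 2.76], [-0.86, 1.69], [-1.03, 1.26], [-2.2, 2.34], [-1.47, 1.5], [-3.14, 3.14]. Speed limits (rad/s): [2.57, 2.57, 3.14, 3.14, 3.14, 3.14].

INTERFACE

Orientations are given as a unit quaternion [w, x, y, z].
In Python, from workcell import env gives the robot as it stands. The module is installed in compiled form; this text tells all that it offers.
- The arm moves only by the tool jog_arm, never from a script. Its arguments are lists of equal length, an entry for each row: "gripper": the opening, from 0 (shut) to 1 (fully open); "offset": the shift along the world's x, y, z in cm, a list of three; "twist": the turn about the world's z in degrees. In form: {"gripper": [gripper, ...], "offset": [[dx, dy, dz], ...], "twist": [twist, ...]}. A call has exactly 8 rows; each row is the pose to reach, as a shift and turn from the pose commanded when the call began; what a row does not reach only later rows make up. A row lasts 1/8 s, in which the tool goes at most 62.5 mm and 10.7 degrees, less where a joint would pass 70% of its speed; a pose out of reach is approached as far as the arm can. A call with a gripper value outside its range is refused whole. The fingers move at their own pace and stop on an object; "squeeze" is the grip in N (left out, the last holds). Time passes only in rows, so rows that repeat a pose let the fingers close, or fill a call up. It gives the time, the measured TCP pose, the force, the opening and the grip force at its end, in the units of the state.
- env.get_state(): the state, without advancing time (a new reading comes with each control period).
- env.read_camera(name): name is "scene" or "top"; returns a dict with "image" (400x640x3 uint8, red, green, blue), "z_map" (400x640 float32, m along the optical axis (not along the pixel's ray), 0 where there is no reading), "fovy" (degrees; the focal length in pixels is half the picture's height over the tangent of half this angle, whatever the lens; pixels are square), "cx", "cy" (the principal point, pixels), "cam_to_world" (4x4, takes a point from camera to world coordinates). Camera axes: x right, y up, looking along -z (the intrinsics and any distortion apply to the point x, -y, -z); pixel columns grow to the right and rows downward; lengths in m; the calibration is good to about 2 mm. A picture is of the moment at which its call begins.
- env.hand_in(): hands the job in; it is judged then, once.
The state is a dict: "clock": time; "joint_pos": joint angles; "qvel": joint speeds; "tau": joint torques, N m; "tcp_pos": TCP position; "orientation": TCP orientation; "wrist_force": force on the tool from outside, world axes, zero at the start; "ft_torque": the same for the moment, N m; "finger_gap": finger opening in m; "grip_force": force on a finger pad.
Only numpy, scipy, OpenCV 4.12 (cv2) and the standard library are available. Lean on these libraries where they do the work, as an engineer would, in place of code of your own. Each camera call takes 0.05 s, during which the arm holds its last target. There are 200 camera calls.

## Working session

There is one attempt and no reset: what is moved stays moved. The work goes in short steps, Python scripts to look and compute and a tool call to move; the robot and the scene stay as the last step left them, time stands still between calls to the robot, and variables do not carry over. Pictures are saved under pics/ and viewed, at most 10 in all, crops included, and the job is handed in when it is done.

Besides the shell and the picture viewer there is one more tool, called as name(argument=value, ...) on one line, values as JSON. jog_arm: Moves the arm, as the interface text tells. Its arguments: {"type":"object","properties":{"gripper":{"type":"array"},"offset":{"type":"array"},"twist":{"type":"array"},"squeeze":{"type":"number"}},"required":["gripper","offset","twist"]}

```bash
mkdir -p pics
cat > h.py <<'E'
import numpy as np, cv2
from workcell import env
def shot(n):
    c=env.read_camera(n); c['f']=200/np.tan(np.radians(c['fovy'])/2); return c
def ray(c,u,v):
    d=np.array([(u-c['cx'])/c['f'],-(v-c['cy'])/c['f'],-1.]); T=np.array(c['cam_to_world']); return T[:3,3],T[:3,:3]@d
def onz(c,u,v,z):
    o,d=ray(c,u,v); return o+d*(z-o[2])/d[2]
def cloud(c):
    v,u=np.mgrid[0:400,0:640]; z=c['z_map']; P=np.stack([(u-c['cx'])/c['f']*z,-(v-c['cy'])/c['f']*z,-z],-1)
    T=np.array(c['cam_to_world']); return P@T[:3,:3].T+T[:3,3]
def save(c,n): cv2.imwrite('pics/'+n,c['image'][...,::-1])
E
python3 - <<'E'
from h import *
for n in('top','scene'):
    c=shot(n); save(c,n+'0.png'); print(n,{k:c[k] for k in c if k not in('image','z_map')}, (c['z_map']>0).mean())
print(env.get_state())
E
```

```text
top {'fovy': 55.900883545705156, 'cx': 314.638022233026, 'cy': 202.4452566130067, 'cam_to_world': array([[-0.17871497,  0.96054629, -0.21310043,  0.3946428 ],
       [-0.98389362, -0.175304  ,  0.03495493,  0.01459707],
       [-0.00378153,  0.21591512,  0.97640481,  1.0030655 ],
       [ 0.        ,  0.        ,  0.        ,  1.        ]]), 'f': np.float64(376.9314544615969)} 0.99578125
scene {'fovy': 53.26200693328944, 'cx': 321.51988782862526, 'cy': 200.2086719213341, 'cam_to_world': array([[-0.25296241, -0.74665062,  0.61524212,  1.09114455],
       [ 0.96737901, -0.20421392,  0.1499151 ,  0.13551464],
       [ 0.0137068 ,  0.6330952 ,  0.77395258,  0.71082037],
       [ 0.        ,  0.        ,  0.        ,  1.        ]]), 'f': np.float64(398.85155879657674)} 0.9959296875
{'clock': 0.1, 'joint_pos': array([-1.26461073e+00,  3.13941389e-01,  4.51152964e-02,  1.30361124e+00,
        3.00271517e-05,  1.43121880e+00]), 'qvel': array([-0.00128348, -0.0019289 ,  0.0013325 ,  0.00157387,  0.00135593,
       -0.00065836]), 'tau': array([ 1.80109375e-03, -4.81723666e+01,  2.99244028e+01,  1.27276615e-02,
       -2.04023027e-04, -4.83183371e-06]), 'tcp_pos': array([ 0.24778421, -0.51837578,  0.23049818]), 'orientation': array([-8.18907417e-04,  9.75264231e-01,  2.21040736e-01, -5.33107183e-05]), 'wrist_force': array([-0.18581393,  0.3727101 , -0.33817827]), 'ft_torque': array([ 0.02866751, -0.01984269,  0.01867123]), 'grip_force': 0.0, 'finger_gap': 0.08522571851969417}
```

View pics/top0.png

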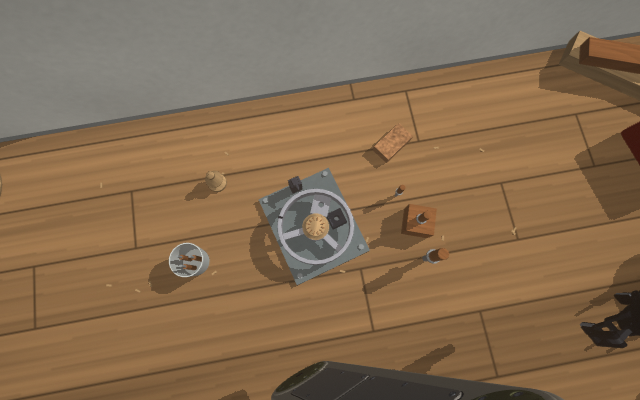

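View pics/scene0.png

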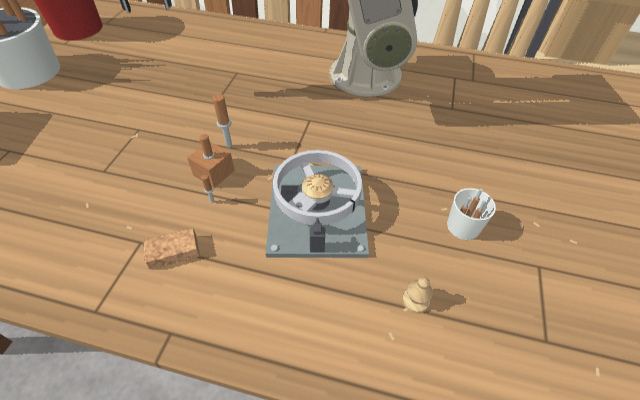

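The top view shows the wheel centre near (316,226), the pointer near (295,184), the mark near (281,217), the hole plate near (337,217) and the stand with the pin near (423,216). The loose pins at (401,189) and (437,255) are decoys.

Run:
```python
from h import *
from scipy.optimize import least_squares
ims=[]
for n,g in(('top',[.49,.0]),('scene',0)):
    c=shot(n); P=cloud(c); im=c['image'].astype(int)
    wp=onz(c,*((316,220) if n=='top' else (318,170)),.082)
    m=(abs(P[...,2]-.082)<.003)&(np.hypot(P[...,0]-wp[0],P[...,1]-wp[1])<.13)&(np.hypot(P[...,0]-wp[0],P[...,1]-wp[1])>.06)
    Q=P[m]
    r=least_squares(lambda p:np.hypot(Q[:,0]-p[0],Q[:,1]-p[1])-.09,wp[:2],loss='soft_l1',f_scale=.002)
    print(n,'rim',m.sum(),r.x,np.median(Q[:,2]), np.std(r.fun))
    # pin handle: orange/brown pts above z .08 not near wheel
    h=(P[...,2]>.10)&(P[...,2]<.2)&(P[...,0]>.2)&(P[...,0]<.8)&(np.hypot(P[...,0]-r.x[0],P[...,1]-r.x[1])>.11)
    k,l,s,ce=cv2.connectedComponentsWithStats(h.astype(np.uint8))
    for i in range(1,k):
        if s[i,4]>8: q=P[l==i]; print(s[i],q.mean(0).round(4),q.max(0).round(4),q.min(0).round(4))
    # pole darkness along rim top
    a=np.radians(np.arange(0,360,1)); T=np.linalg.inv(np.array(c['cam_to_world']))
    def proj(p): q=T[:3,:3]@p+T[:3,3]; return c['cx']-c['f']*q[0]/q[2], c['cy']+c['f']*q[1]/q[2]
    b=[]
    for t in a:
        u,v=proj(np.array([r.x[0]+.09*np.cos(t),r.x[1]+.09*np.sin(t),.082])); b.append(cv2.getRectSubPix(c['image'],(1,1),(float(u),float(v))).mean())
    b=np.array(b); print('dark',[(i,int(b[i])) for i in range(360) if b[i]<110])
    x,y,w,hh=(240,150,220,130) if n=='top' else (180,80,220,190)
    cv2.imwrite(f'pics/{n}crop.png',cv2.resize(c['image'][y:y+hh,x:x+w,::-1],None,fx=3,fy=3,interpolation=cv2.INTER_CUBIC))
```

```text
top rim 833 [ 0.53916742 -0.00934595] 0.08145824742875629 0.005555989609161658
[422 211  10   9  69] [ 0.5103 -0.2746  0.1151] [ 0.5197 -0.2662  0.1201] [ 0.5013 -0.2863  0.104 ]
[431 248  18  13 186] [ 0.4135 -0.2734  0.1411] [ 0.4266 -0.2642  0.1557] [ 0.4007 -0.2902  0.1009]
dark [(65, 75), (66, 58), (67, 63), (68, 106)]
scene rim 926 [ 0.54193721 -0.00874084] 0.08149303711332218 0.0030464633978926165
[   0    0   46   60 1945] [ 0.2743 -0.9365  0.1424] [ 0.3565 -0.8908  0.2   ] [ 0.2002 -1.05    0.1   ]
[363  60  46  11 316] [0.2375 0.0739 0.1883] [0.251  0.1243 0.2   ] [0.2168 0.0222 0.1687]
[213  94  15  26 268] [ 0.4228 -0.2735  0.1323] [ 0.4308 -0.2637  0.1551] [ 0.4032 -0.2889  0.1001]
[199 134  11  12  94] [ 0.517  -0.2733  0.1126] [ 0.5235 -0.2643  0.1196] [ 0.5039 -0.2855  0.1001]
[479 189   4   4  12] [0.5013 0.3205 0.1055] [0.5031 0.3233 0.1093] [0.4994 0.3183 0.1017]
dark [(67, 66), (68, 65)]
```

View pics/topcrop.png

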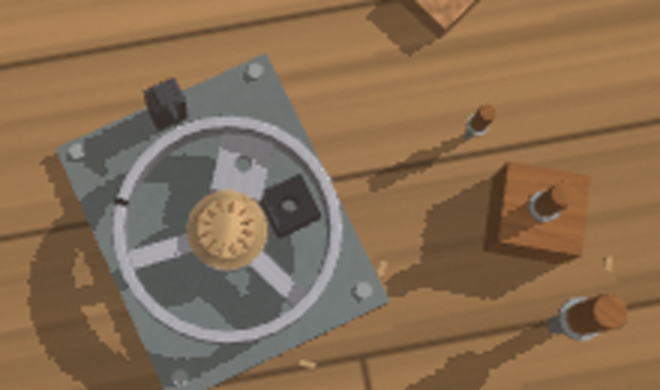

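View pics/scenecrop.png

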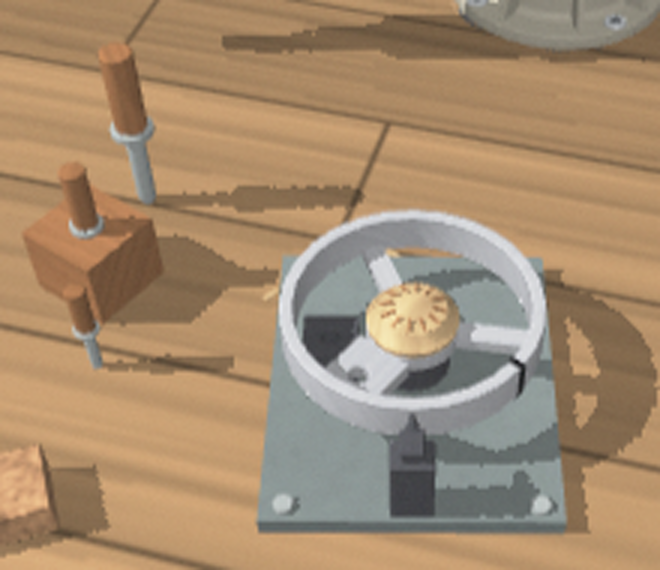

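The top crop shows the mark at (121,202), the pointer post at (166,100), the light hole plate at (240,165) and the black socket block at (290,205). In the scene crop the pointer tip is at (412,415), the mark is at (520,375), and the middle-sized pin stands in its stand. Next I'll refine the measurements.

```bash
cat >> h.py <<'E'
from scipy.optimize import least_squares
def rim(c):
    P=cloud(c); x=np.array([.540,-.009])
    for w in(.012,.008,.008):
        d=np.hypot(P[...,0]-x[0],P[...,1]-x[1]); Q=P[(abs(P[...,2]-.082)<.004)&(abs(d-.09)<w)]
        x=least_squares(lambda p:np.hypot(Q[:,0]-p[0],Q[:,1]-p[1])-.09,x,loss='soft_l1',f_scale=.002).x
    return x
def proj(c,p):
    T=np.linalg.inv(np.array(c['cam_to_world'])); q=T[:3,:3]@p+T[:3,3]; return c['cx']-c['f']*q[0]/q[2], c['cy']+c['f']*q[1]/q[2]
def mark(c,x):
    a=np.arange(-180,180,.25); b=np.zeros(len(a)); g=c['image'].mean(2).astype(np.float32)
    for rr in(.088,.09,.092):
        for i,t in enumerate(np.radians(a)):
            u,v=proj(c,np.array([x[0]+rr*np.cos(t),x[1]+rr*np.sin(t),.082])); b[i]+=cv2.getRectSubPix(g,(1,1),(float(u),float(v)))[0,0]/3
    m=np.median(b); i=b.argmin(); j=abs(a-a[i])<5; w=np.clip(m-20-b,0,None)*j; return (w*a).sum()/w.sum(), b.min(), m
E
python3 - <<'E'
from h import *
for n in('top','scene'):
    c=shot(n); P=cloud(c); x=rim(c); print(n,'rim',x,'mark',mark(c,x))
    d=np.hypot(P[...,0]-x[0],P[...,1]-x[1])
    m=(P[...,2]>.010)&(P[...,2]<.019)&(d<.18); h=cv2.minAreaRect(P[m][:,:2].astype(np.float32)*1000); print('plate',h)
    m=(P[...,2]>.083)&(P[...,2]<.092)&(d>.1)&(d<.15); q=P[m]; print('post',m.sum(),q.mean(0),np.degrees(np.arctan2(*(q.mean(0)[:2]-x)[::-1])))
    m=(abs(P[...,2]-.06)<.003)&(np.hypot(P[...,0]-.51,P[...,1]+.275)<.06); print('stand',cv2.minAreaRect(P[m][:,:2].astype(np.float32)*1000))
    m=(abs(P[...,2]-.118)<.004)&(np.hypot(P[...,0]-.51,P[...,1]+.275)<.03); q=P[m];print('pintop',m.sum(),q.mean(0),q.min(0),q.max(0))
    m=(P[...,2]>.068)&(np.hypot(P[...,0]-.51,P[...,1]+.275)<.03); q=P[m][:,:2]
    r=least_squares(lambda p:np.hypot(q[:,0]-p[0],q[:,1]-p[1])-.01,[.51,-.275],loss='soft_l1',f_scale=.001);print('handle side fit',r.x)
c=shot('scene'); t=onz(c,317.2,217.8,.082); print('tip',t)
E
```

```text
top rim [ 0.53872242 -0.00929497] mark (np.float64(66.14174735222855), np.float64(52.82367515563965), np.float64(168.7375373840332))
plate ((554.0817260742188, -5.5857696533203125), (251.06849670410156, 210.42514038085938), 14.841592788696289)
post 56 [0.65603252 0.02190685 0.08609243] 14.894531996583133
stand ((509.9268798828125, -276.6659851074219), (70.55233001708984, 70.44389343261719), 69.02729034423828)
pintop 56 [ 0.51076069 -0.27557401  0.11771102] [ 0.50170108 -0.28546338  0.11462697] [ 0.5199146  -0.26595693  0.12075256]
handle side fit [ 0.51118634 -0.27657317]
scene rim [ 0.54263781 -0.0085395 ] mark (np.float64(67.898650588398), np.float64(57.56022834777832), np.float64(212.70740509033203))
plate ((556.460205078125, -4.8361968994140625), (251.82925415039062, 210.2239990234375), 14.846778869628906)
post 96 [0.6597424  0.02258851 0.08606513] 14.885781193529516
stand ((512.2083129882812, -276.94915771484375), (74.71477508544922, 71.04237365722656), 69.37311553955078)
pintop 50 [ 0.51514834 -0.27476851  0.11730809] [ 0.50386434 -0.28427     0.1141885 ] [ 0.5240249  -0.26637388  0.1197263 ]
handle side fit [ 0.51288123 -0.27631391]
tip [0.63673618 0.01682182 0.082     ]
```

jog_arm(gripper=[0.45,0.45,0.45,0.45,0.45,0.45,0.45,0.45], offset=[[4,5.2,0],[8,10.4,0],[12,15.6,0],[16,20.8,0],[20,26,0],[24,31,0],[28,36,0],[31.5,40.5,0]], twist=[0.5,1,1.5,2,2.5,3,4,4.5], squeeze=40)

```text
clock: 1.35
tcp_pos: [0.556, -0.1225, 0.2316]
orientation: [0.0, 0.966, 0.259, 0.0]
wrist_force: [0.7, -0.8, -0.2]
finger_gap: 0.0382
grip_force: 0.0
```

jog_arm(gripper=[0.45,0.45,0.45,0.45,0.45,0.45,0.45,0.45], offset=[[2.25,2.7,0],[2.25,2.7,-4],[2.25,2.7,-8],[2.25,2.7,-11],[2.25,2.7,-13],[2.25,2.7,-13],[2.25,2.7,-13],[2.25,2.7,-13]], twist=[0,0,0,0,0,0,0,0])

```text
clock: 2.35
tcp_pos: [0.5783, -0.0974, 0.1027]
orientation: [0.001, 0.966, 0.259, 0.001]
wrist_force: [-0.6, 0.7, -0.2]
finger_gap: 0.0383
grip_force: 0.0
```

Run:
```python
from h import *
s=env.get_state();print(s['tcp_pos'],s['orientation'])
for n in('scene','top'):
    c=shot(n); x,y,w,h=(220,110,200,150) if n=='scene' else (240,150,200,150)
    if n=='scene': cv2.imwrite('pics/g1.png',cv2.resize(c['image'][y:y+h,x:x+w,::-1],None,fx=4,fy=4,interpolation=cv2.INTER_CUBIC))
```

```text
[ 0.57830175 -0.09742308  0.10270647] [6.75270033e-04 9.65823842e-01 2.59196452e-01 1.02427505e-03]
```

View pics/g1.png

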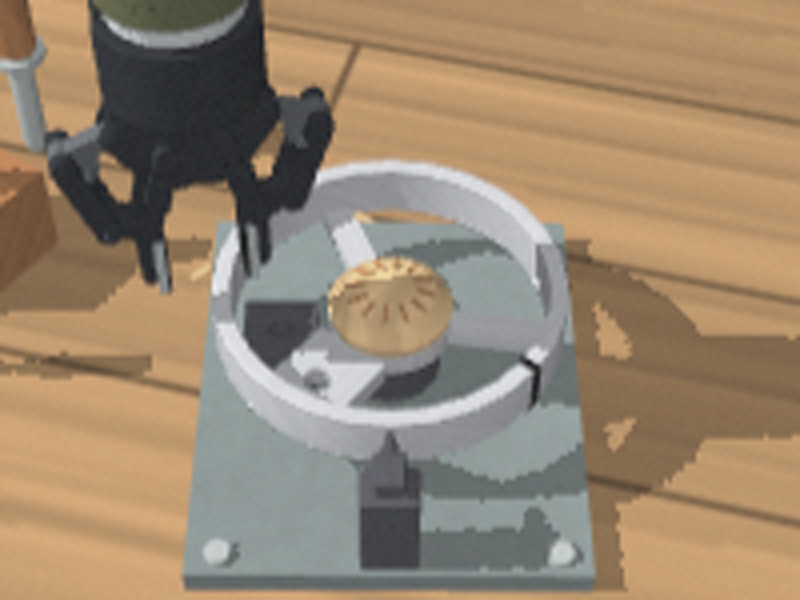

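The open fingers straddle the rim wall at the left, around (150–250,260), about 1 cm too far out. I'll correct that and go down.

jog_arm(gripper=[0.45,0.45,0.45,0.45,0.45,0.45,0.45,0.45], offset=[[0.7,1.05,0],[0.7,1.05,0],[0.7,1.05,-1],[0.7,1.05,-2],[0.7,1.05,-3],[0.7,1.05,-3.9],[0.7,1.05,-3.9],[0.7,1.05,-3.9]], twist=[0,0,0,0,0,0,0,0])

```text
clock: 3.45
tcp_pos: [0.5845, -0.0867, 0.0624]
orientation: [0.0, 0.966, 0.259, 0.0]
wrist_force: [-0.1, 0.1, 0.6]
finger_gap: 0.0385
grip_force: 0.0
```

jog_arm(gripper=[0.3,0.2,0.1,0,0,0,0,0], offset=[[0,0,0],[0,0,0],[0,0,0],[0,0,0],[0,0,0],[0,0,0],[0,0,0],[0,0,0]], twist=[0,0,0,0,0,0,0,0], squeeze=40)

```text
clock: 4.45
tcp_pos: [0.5843, -0.0882, 0.0629]
orientation: [0.001, 0.966, 0.259, -0.0]
wrist_force: [-2.2, -5.6, 2.1]
finger_gap: 0.0087
grip_force: 38.0
```

Run:
```python
from h import *
s=env.get_state();print(s['tcp_pos'],s['orientation'],s['wrist_force'])
for n in('scene','top'):
    c=shot(n); x=rim(c); print(n,x,mark(c,x))
p=s['tcp_pos'];c0=np.array([.5405,-.009]);v=p[:2]-c0; print(np.hypot(*v),np.degrees(np.arctan2(v[1],v[0])))
for t in np.linspace(0,-52.2,9):
    a=np.radians(t);R=np.array([[np.cos(a),-np.sin(a)],[np.sin(a),np.cos(a)]]);print(t.round(1),(100*(R@v-v)).round(2))
```

```text
[ 0.58427762 -0.08817649  0.06285491] [ 1.49533131e-03  9.65812605e-01  2.59236546e-01 -4.34128032e-04] [-2.20161487 -5.61301915  2.11192317]
scene [ 0.54277658 -0.00888186] (np.float64(-96.99403858690779), np.float64(41.86891269683838), np.float64(211.09030532836914))
top [ 0.53839447 -0.00985171] (np.float64(65.64335657495481), np.float64(49.3880558013916), np.float64(138.56877326965332))
0.0904731815872252 -61.06127726507602
0.0 [0. 0.]
-6.5 [-0.93 -0.45]
-13.0 [-1.9  -0.78]
-19.6 [-2.91 -1.01]
-26.1 [-3.93 -1.12]
-32.6 [-4.96 -1.11]
-39.2 [-5.98 -0.99]
-45.7 [-6.98 -0.75]
-52.2 [-7.95 -0.39]
```

jog_arm(gripper=[0,0,0,0,0,0,0,0], offset=[[-0.46,-0.25,0],[-0.93,-0.45,0],[-1.41,-0.63,0],[-1.9,-0.78,0],[-2.4,-0.91,0],[-2.91,-1.01,0],[-3.42,-1.08,0],[-3.93,-1.12,0]], twist=[-3.3,-6.5,-9.8,-13,-16.3,-19.6,-22.8,-26.1])

```text
clock: 5.55
tcp_pos: [0.5444, -0.0996, 0.0629]
orientation: [0.002, 0.999, 0.033, -0.0]
wrist_force: [-3.1, -6.8, 2.3]
finger_gap: 0.0086
grip_force: 37.8
```

```bash
sed -i 's/w=np.clip(m-20-b,0,None)\*j/w=np.clip(m-20-b,0,None)*j/; s/^    m=np.median(b); i=/    b[(a<0)]=255; m=np.median(b[a>=0]); i=/' h.py
python3 - <<'E'
from h import *
s=env.get_state();print(s['tcp_pos'],s['orientation'],s['wrist_force'])
for n in('scene','top'):
    c=shot(n); print(n,mark(c,np.array([.5427,-.0087] if n=='scene' else [.5386,-.0095])))
p=s['tcp_pos'];c0=np.array([.5405,-.009]);v=p[:2]-c0; print(np.hypot(*v),np.degrees(np.arctan2(v[1],v[0])))
v=.0905*np.array([np.cos(np.radians(-87.16)),np.sin(np.radians(-87.16))])
for t in np.arange(3,33,3):
    a=np.radians(-t);R=np.array([[np.cos(a),-np.sin(a)],[np.sin(a),np.cos(a)]]);print(t.round(1),(100*(R@v-v)).round(2))
E
```

```text
[ 0.54442582 -0.09964277  0.06286401] [ 1.87959555e-03  9.99441829e-01  3.33505839e-02 -4.86284790e-04] [-3.05599551 -6.75299509  2.30196809]
scene (np.float64(40.03348674061801), np.float64(49.37026405334473), np.float64(212.06598281860352))
top (np.float64(38.12966027261907), np.float64(50.334672927856445), np.float64(164.50171279907227))
0.09072774472251716 -87.52001676734662
3 [-0.47 -0.01]
6 [-0.95  0.  ]
9 [-1.42  0.04]
12 [-1.89  0.1 ]
15 [-2.35  0.19]
18 [-2.82  0.3 ]
21 [-3.27  0.44]
24 [-3.72  0.6 ]
27 [-4.15  0.78]
30 [-4.58  0.99]
```

jog_arm(gripper=[0,0,0,0,0,0,0,0], offset=[[-0.47,-0.01,0],[-0.95,0,0],[-1.42,0.04,0],[-1.89,0.1,0],[-2.35,0.19,0],[-2.82,0.3,0],[-3.27,0.44,0],[-3.42,0.5,0]], twist=[-3,-6,-9,-12,-15,-18,-21,-22])

```text
clock: 6.65
tcp_pos: [0.5093, -0.0943, 0.0628]
orientation: [0.002, 0.988, -0.157, -0.001]
wrist_force: [-6.1, -6.8, 4.4]
finger_gap: 0.0083
grip_force: 38.0
```

Run:
```python
from h import *
s=env.get_state();print(s['tcp_pos'],s['orientation'],s['wrist_force'])
out=[]
for n in('scene','top'):
    c=shot(n); x=np.array([.5427,-.0087] if n=='scene' else [.5386,-.0095]); print(n,mark(c,x)); P=cloud(c); d=np.hypot(P[...,0]-x[0],P[...,1]-x[1])
    h=P[(P[...,2]>.083)&(P[...,2]<.092)&(d>.1)&(d<.15)].mean(0)-[*x,0]; print('post',np.degrees(np.arctan2(h[1],h[0])))
    X,Y=(np.array(proj(c,np.array([*(x+.1*np.array([.967,.256])),.082])))-25).round().astype(int)
    out.append(cv2.resize(c['image'][Y:Y+50,X:X+50,::-1],(400,400),interpolation=cv2.INTER_CUBIC)); print(X,Y, proj(c,np.array([*x,.082])))
p=s['tcp_pos'];c0=np.array([.5405,-.009]);v=p[:2]-c0; print(np.hypot(*v),np.degrees(np.arctan2(v[1],v[0])))
cv2.imwrite('pics/m1.png',np.hstack(out))
```

```text
[ 0.5092753  -0.09427463  0.06281604] [ 0.0019661   0.98751668 -0.15749908 -0.00098784] [-6.13786804 -6.76810844  4.35159556]
scene (np.float64(16.538198924999676), np.float64(42.805389404296875), np.float64(210.3067169189453))
post 12.727664215055686
292 194 (np.float64(317.0898317423193), np.float64(180.94625844449706))
top (np.float64(15.945962219023826), np.float64(61.56611633300781), np.float64(163.41157150268555))
post 14.829618062052583
273 165 (np.float64(315.231117633635), np.float64(225.2712866872161))
0.09081158796782955 -110.11103375573148
```

View pics/m1.png

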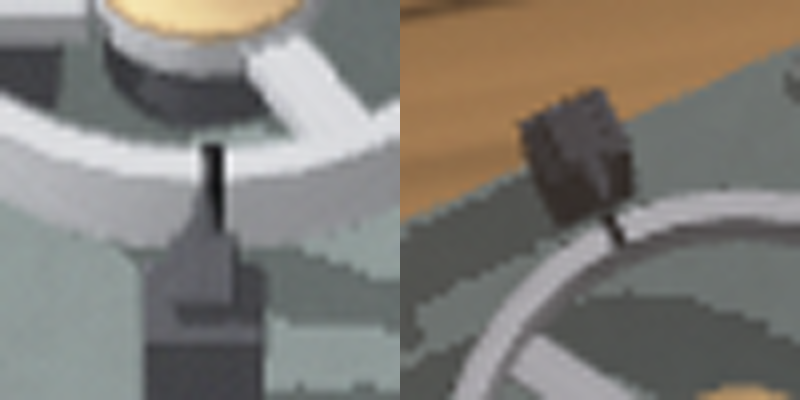

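The pointer tip is at about (203,195) in the left half and the mark at (213,180), so the mark is still about 1.3° anticlockwise.

jog_arm(gripper=[0,0,0,0,0,0,0,0], offset=[[-0.1,0.04,0],[-0.2,0.07,0],[-0.2,0.07,0],[-0.2,0.07,0],[-0.2,0.07,0],[-0.2,0.07,0],[-0.2,0.07,0],[-0.2,0.07,0]], twist=[-0.6,-1.3,-1.3,-1.3,-1.3,-1.3,-1.3,-1.3])

```text
clock: 7.75
tcp_pos: [0.5074, -0.0936, 0.0628]
orientation: [0.0, 0.986, -0.167, -0.001]
wrist_force: [-5.2, -2.3, 5.7]
finger_gap: 0.0084
grip_force: 37.5
```

jog_arm(gripper=[0.1,0.2,0.3,0.4,0.4,0.4,0.4,0.4], offset=[[0,0,0],[0,0,0],[0,0,0],[0,0,0],[0,0,2],[0,0,5],[0,-4,9],[0,-8,9]], twist=[0,0,0,0,0,0,0,0])

```text
clock: 8.75
tcp_pos: [0.5109, -0.1747, 0.1559]
orientation: [0.001, 0.986, -0.166, 0.003]
wrist_force: [0.5, -0.5, 1.0]
finger_gap: 0.034
grip_force: 0.0
```

Run:
```python
from h import *
s=env.get_state();print(s['tcp_pos'],s['orientation'],s['wrist_force'])
out=[]
for n in('scene','top'):
    c=shot(n); print(rim(c)); x=np.array([.5427,-.0087] if n=='scene' else [.5386,-.0095]); print(n,mark(c,x)); P=cloud(c)
    X,Y=(np.array(proj(c,np.array([*(x+.1*np.array([.967,.256])),.082])))-15).round().astype(int)
    out.append(cv2.resize(c['image'][Y:Y+30,X:X+30,::-1],(390,390),interpolation=cv2.INTER_CUBIC)); print(X,Y)
    m=(abs(P[...,2]-.059)<.0035); d=np.hypot(P[...,0]-x[0],P[...,1]-x[1]); m&=(d>.042)&(d<.083)
    # hole seen as dark blob near expected
    a=np.radians(14.85-90); e=np.array([*(x+.06*np.array([np.cos(a),np.sin(a)])),.059]); u,v=map(int,np.round(proj(c,e)))
    g=c['image'].mean(2)[v-10:v+11,u-10:u+11]; print(u,v); print(g[::1,::1].astype(int)) if n=='top' else 0
cv2.imwrite('pics/m2.png',np.hstack(out))
```

```text
[ 0.51090043 -0.17466943  0.15593666] [ 5.10292180e-04  9.86045834e-01 -1.66438949e-01  3.38082592e-03] [ 0.45911906 -0.5379834   1.03247729]
[ 0.54286494 -0.00857475]
scene (np.float64(14.992191499939388), np.float64(44.34711933135986), np.float64(211.54043197631836))
302 204
289 188
[ 0.53876876 -0.0093588 ]
top (np.float64(14.728931866185128), np.float64(57.27238082885742), np.float64(164.53200721740723))
283 175
337 217
[[111 112 112 112 113 112 111 111 113 113 116 119 118 115 113 101  84 120
  166 170 168]
 [111 112 112 113 112 113 111 113 115 119 117 115 114 117 118 118  86  79
  154 168 172]
 [113 112 114 116 116 119 116 119 117 114 114 116 118 117 118 118 103  84
  108 161 167]
 [113 114 115 139 142 162 124 114 114 115 116 118 119 117 116 114 116 101
   83 119 160]
 [114 137 162 164 162 160 124 118 118 117 117 117 116 104 113 118 116 110
   86  91 157]
 [160 164 160 160 160 162 164 165 125 117 116 115 115 116 116 118 118 119
  103  83 146]
 [160 159 159 162 163 165 165 165 124 114 115 115 117 117 117 117 118 118
  117  87 108]
 [161 162 163 164 165 165 163 161 118  95 100 104
[... 497 characters left out ...]
6 165 164 163 161 162 163 159 163 128 117 117 117 117 116 116
  115 116 116]
 [175 167 164 163 162 161 162 163 164 164 164 164 124 116 117 115 116 117
  114 115 101]
 [168 163 162 162 163 163 164 165 164 165 165 165 124 116 116 117 115 114
  101  83  97]
 [159 159 163 164 163 163 164 165 164 165 163 163 123 116 116 114 100  72
   82  96 112]
 [153 154 163 164 165 164 165 165 163 164 164 164 123 114 100  70  79 112
  116 115 115]
 [150 161 163 165 165 165 164 163 164 164 163 161 108  72  68  84 113 117
  116 116 116]
 [156 160 126 159 164 164 165 163 162 160 126  77  68 110 117 117 118 117
  116 115 116]
 [153 155  96 153 164 163 163 127 120  75  68 110 116 115 115 117 118 118
  118 117 118]]
```

View pics/m2.png

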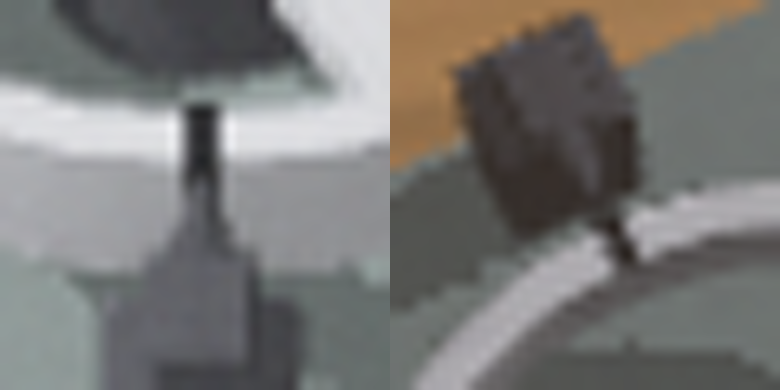

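The mark now lines up with the tip: (203,150) against (203,185) in the left half. Next is the pin. Joint 6 is close to its limit, so I'll turn the positive way.

```bash
python3 -c "
from h import *
s=env.get_state();print(s['joint_pos'],s['tcp_pos'])"
```

```text
[-4.82743084e-01  2.78000265e-01 -1.96913938e-01  1.09234768e+00
  4.63471466e-05  2.99869023e+00] [ 0.50963866 -0.17676564  0.15329355]
```

jog_arm(gripper=[0.5,0.5,0.5,0.5,0.5,0.5,0.5,0.5], offset=[[0,0,2],[0,-1,4],[0,-2,4],[0,-4,4],[0,-6,4],[0,-8,4],[0,-10,4],[0.1,-10,4]], twist=[10,20,30,40,50,60,70,80])

```text
clock: 9.85
tcp_pos: [0.5093, -0.2737, 0.1915]
orientation: [-0.001, 0.862, 0.507, -0.0]
wrist_force: [0.3, -0.2, -0.0]
finger_gap: 0.0426
grip_force: 0.0
```

jog_arm(gripper=[0.5,0.5,0.5,0.5,0.5,0.5,0.5,0.5], offset=[[0,0,0],[0,0,0],[0,0,0],[0,0,0],[0,0,-2],[0,0,-4],[0,0,-4],[0,0,-4]], twist=[10,20,30,40,44,44,44,44])

```text
clock: 10.85
tcp_pos: [0.5097, -0.273, 0.1527]
orientation: [-0.0, 0.61, 0.792, -0.0]
wrist_force: [-0.6, 0.0, 0.5]
finger_gap: 0.0426
grip_force: 0.0
```

```bash
python3 -c "
from h import *
c=shot('top');s=env.get_state();print(s['tcp_pos'],s['qvel'])"
```

```text
[ 0.50992836 -0.27321969  0.1530715 ] [-3.31380702e-03 -3.97327168e-03  5.05506547e-03 -3.06988175e-03
  1.76270392e-05 -2.06081512e-03]
```

jog_arm(gripper=[0.5,0.5,0.5,0.5,0.5,0.5,0.5,0.5], offset=[[0.2,-0.3,0],[0.2,-0.3,-1],[0.2,-0.3,-2.5],[0.2,-0.3,-4],[0.2,-0.3,-5.5],[0.2,-0.3,-6.8],[0.2,-0.3,-6.8],[0.2,-0.3,-6.8]], twist=[0,0,0,0,0,0,0,0])

```text
clock: 11.9
tcp_pos: [0.5117, -0.2764, 0.0846]
orientation: [-0.0, 0.611, 0.792, -0.0]
wrist_force: [0.5, -0.2, 0.3]
finger_gap: 0.043
grip_force: 0.0
```

jog_arm(gripper=[0.4,0.3,0.2,0.1,0,0,0,0], offset=[[0,0,0],[0,0,0],[0,0,0],[0,0,0],[0,0,0],[0,0,0],[0,0,0],[0,0,0]], twist=[0,0,0,0,0,0,0,0], squeeze=80)

```text
clock: 12.9
tcp_pos: [0.5119, -0.2764, 0.085]
orientation: [0.0, 0.611, 0.792, -0.0]
wrist_force: [0.2, 0.4, 5.4]
finger_gap: 0.0176
grip_force: 77.9
```

```bash
python3 -c "
from h import *
c=shot('top');s=env.get_state();print(s)"
```

```text
{'clock': 12.95, 'joint_pos': array([-6.32885372e-01,  4.07846858e-01, -1.87145990e-01,  9.75156326e-01,
       -5.53016301e-04,  6.80682638e-01]), 'qvel': array([-6.15570087e-04,  4.23885597e-04, -2.02544196e-03, -1.40820811e-03,
       -7.09984488e-05, -1.85500376e-04]), 'tau': array([-3.53248185e-01, -4.73118424e+01,  2.54005247e+01, -3.35715311e-01,
       -1.27255982e-01, -2.69619239e-03]), 'tcp_pos': array([ 0.51184964, -0.27645411,  0.08499056]), 'orientation': array([ 3.30091584e-04,  6.10573090e-01,  7.91959797e-01, -2.68696875e-04]), 'wrist_force': array([-0.13602274,  1.102356  ,  4.50483262]), 'ft_torque': array([ 0.0775773 ,  0.09925856, -0.01442104]), 'grip_force': 77.92826056480408, 'finger_gap': 0.01804729716632999}
```

jog_arm(gripper=[0,0,0,0,0,0,0,0], offset=[[0,0,1],[0,0,3],[0,0,6],[0,0,9],[0,0,11.5],[0,0,11.5],[0,0,11.5],[0,0,11.5]], twist=[0,0,0,0,0,0,0,0])

```text
clock: 13.95
tcp_pos: [0.5107, -0.2757, 0.1977]
orientation: [-0.002, 0.611, 0.792, -0.0]
wrist_force: [-0.8, -0.3, -1.4]
finger_gap: 0.0178
grip_force: 78.1
```

jog_arm(gripper=[0,0,0,0,0,0,0,0], offset=[[0.7,3,0],[1.4,6.5,0],[2.2,10,0],[2.9,13.5,0],[3.6,17,0],[4.2,20,0],[4.4,20.9,0],[4.4,20.9,0]], twist=[0,0,0,0,0,0,0,0])

```text
clock: 14.95
tcp_pos: [0.5552, -0.067, 0.1987]
orientation: [-0.001, 0.61, 0.792, -0.001]
wrist_force: [0.2, -0.1, -0.6]
finger_gap: 0.0181
grip_force: 78.1
```

Run:
```python
from h import *
s=env.get_state();c=shot('top');c=shot('scene');s=env.get_state();print(s['tcp_pos'],s['orientation'],s['wrist_force'])
P=cloud(c); t=s['tcp_pos']
# shank and handle visible in scene cam
for lo,hi in((.118,.135),(.135,.155),(.155,.17)):
    m=(P[...,2]>lo)&(P[...,2]<hi)&(np.hypot(P[...,0]-t[0],P[...,1]-t[1])<.03)
    q=P[m]; vu=np.argwhere(m); print(lo,m.sum(),q.mean(0) if len(q) else '')
u,v=proj(c,np.array([*t[:2],.14])); print(u,v)
u=int(u);v=int(v); cv2.imwrite('pics/p1.png',cv2.resize(c['image'][v-50:v+60,u-60:u+60,::-1],None,fx=5,fy=5,interpolation=cv2.INTER_CUBIC)); print(u-60,v-50)
for z in(.116,.13,.15,.17): print(z,proj(c,np.array([*t[:2],z])))
a=np.radians(-75.15); print('hole px',proj(c,np.array([.5427+.06*np.cos(a),-.0087+.06*np.sin(a),.059])))
```

```text
[ 0.55529322 -0.06803251  0.19895135] [-3.86798402e-04  6.10862472e-01  7.91736378e-01 -6.30187283e-04] [-0.18563396  0.39091952 -0.62153831]
0.118 29 [ 0.56072483 -0.06597015  0.12771048]
0.135 45 [ 0.56034018 -0.06561934  0.14515403]
0.155 22 [ 0.56075642 -0.06584694  0.16043034]
287.11384219267256 160.28414857726602
227 110
0.116 (np.float64(287.73278853158865), np.float64(168.57347654454134))
0.13 (np.float64(287.3751875326445), np.float64(163.78425367448693))
0.15 (np.float64(286.84740346719), np.float64(156.71582958118748))
0.17 (np.float64(286.2986384284013), np.float64(149.36641478141524))
hole px (np.float64(289.296423080642), np.float64(187.89080990310921))
```

View pics/p1.png

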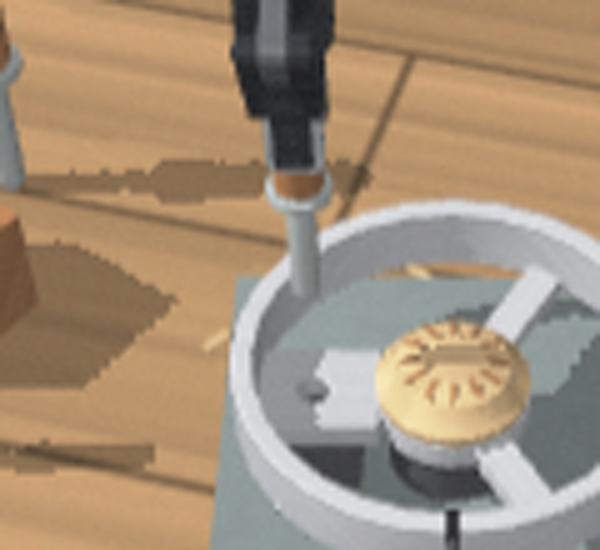

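The pin hangs upright over the wheel, with its foot at about (308,290) and the hole at about (313,388) in the crop. It needs to shift slightly, about +1.4 mm in x and +1 mm in y.

jog_arm(gripper=[0,0,0,0,0,0,0,0], offset=[[0.15,0.1,0],[0.15,0.1,-1],[0.15,0.1,-2],[0.15,0.1,-3],[0.15,0.1,-4],[0.15,0.1,-5],[0.15,0.1,-5.4],[0.15,0.1,-5.4]], twist=[0,0,0,0,0,0,0,0])

```text
clock: 16.05
tcp_pos: [0.5568, -0.0661, 0.145]
orientation: [-0.001, 0.611, 0.792, -0.0]
wrist_force: [0.8, -0.4, -0.3]
finger_gap: 0.0177
grip_force: 78.1
```

Run:
```python
from h import *
shot('top');c=shot('scene');s=env.get_state();print(s['tcp_pos'],s['wrist_force'])
P=cloud(c); t=s['tcp_pos']
for lo,hi in((.064,.08),(.08,.1),(.1,.115)):
    m=(P[...,2]>lo)&(P[...,2]<hi)&(np.hypot(P[...,0]-t[0],P[...,1]-t[1])<.02)
    q=P[m]; print(lo,m.sum(),q.mean(0)-[.0044,.0017,0] if len(q) else '')
print(mark(c,np.array([.5427,-.0087])))
```

```text
[ 0.5572347  -0.06625385  0.14564391] [ 0.04337088  0.08104699 -0.48187936]
0.064 24 [ 0.55754149 -0.06569125  0.07358898]
0.08 33 [ 0.55849369 -0.06613166  0.09005068]
0.1 26 [ 0.55852291 -0.06615429  0.10647285]
(np.float64(14.99697783886987), np.float64(45.67644786834717), np.float64(208.78975296020508))
```

jog_arm(gripper=[0,0,0,0,0,0,0,0], offset=[[0,0,-0.2],[0,0,-0.4],[0,0,-0.5],[0,0,-0.6],[0,0,-0.7],[0,0,-0.8],[0,0,-0.9],[0,0,-0.9]], twist=[0,0,0,0,0,0,0,0])

```text
clock: 17.15
tcp_pos: [0.5568, -0.0663, 0.1363]
orientation: [-0.0, 0.611, 0.792, -0.0]
wrist_force: [0.1, -0.5, -0.8]
finger_gap: 0.0176
grip_force: 78.1
```

jog_arm(gripper=[0,0,0,0,0,0,0,0], offset=[[0,0,0],[0,0,-0.1],[0,0,-0.2],[0,0,-0.3],[0,0,-0.4],[0,0,-0.5],[0,0,-0.5],[0,0,-0.5]], twist=[0,0,0,0,0,0,0,0])

```text
clock: 18.15
tcp_pos: [0.5567, -0.0663, 0.1311]
orientation: [-0.001, 0.611, 0.792, -0.001]
wrist_force: [-3.7, -1.8, 0.4]
finger_gap: 0.0182
grip_force: 78.0
```

jog_arm(gripper=[0,0,0,0,0,0,0,0], offset=[[-0.1,-0.03,0],[-0.1,-0.03,0],[-0.1,-0.03,0],[-0.1,-0.03,0],[-0.1,-0.03,0],[-0.1,-0.03,0],[-0.1,-0.03,0],[-0.1,-0.03,0]], twist=[0,0,0,0,0,0,0,0])

```text
clock: 19.15
tcp_pos: [0.5562, -0.0665, 0.1315]
orientation: [-0.0, 0.611, 0.792, -0.0]
wrist_force: [0.6, 0.2, -1.5]
finger_gap: 0.018
grip_force: 78.1
```

Run:
```python
from h import *
c=shot('scene');s=env.get_state();print(s['tcp_pos'],s['wrist_force'])
print(mark(c,np.array([.5427,-.0087])))
```

```text
[ 0.55613067 -0.06650847  0.13141534] [ 0.44735688 -0.11500572 -1.10015726]
(np.float64(15.297334928371626), np.float64(42.85078716278076), np.float64(208.20174026489258))
```

jog_arm(gripper=[0,0,0,0,0,0,0,0], offset=[[0,0,-0.1],[0,0,-0.2],[0,0,-0.3],[0,0,-0.4],[0,0,-0.5],[0,0,-0.6],[0,0,-0.6],[0,0,-0.6]], twist=[0,0,0,0,0,0,0,0])

```text
clock: 20.2
tcp_pos: [0.556, -0.0665, 0.1253]
orientation: [-0.0, 0.611, 0.792, -0.0]
wrist_force: [0.1, 0.5, -0.8]
finger_gap: 0.018
grip_force: 78.1
```

jog_arm(gripper=[0,0,0,0,0,0,0,0], offset=[[0,0,-0.05],[0,0,-0.1],[0,0,-0.15],[0,0,-0.2],[0,0,-0.25],[0,0,-0.3],[0,0,-0.3],[0,0,-0.3]], twist=[0,0,0,0,0,0,0,0])

```text
clock: 21.2
tcp_pos: [0.556, -0.0665, 0.1223]
orientation: [-0.0, 0.611, 0.792, -0.0]
wrist_force: [0.2, -0.6, -1.3]
finger_gap: 0.0181
grip_force: 78.1
```

jog_arm(gripper=[0,0,0,0,0,0,0,0], offset=[[0,0,-0.1],[0,0,-0.2],[0,0,-0.3],[0,0,-0.4],[0,0,-0.5],[0,0,-0.5],[0,0,-0.5],[0,0,-0.5]], twist=[0,0,0,0,0,0,0,0])

```text
clock: 22.2
tcp_pos: [0.556, -0.0665, 0.1173]
orientation: [-0.0, 0.611, 0.792, -0.0]
wrist_force: [0.3, 0.7, -1.0]
finger_gap: 0.0178
grip_force: 78.1
```

jog_arm(gripper=[0,0,0,0,0,0,0,0], offset=[[0,0,-0.05],[0,0,-0.1],[0,0,-0.15],[0,0,-0.2],[0,0,-0.25],[0,0,-0.3],[0,0,-0.3],[0,0,-0.3]], twist=[0,0,0,0,0,0,0,0])

```text
clock: 23.2
tcp_pos: [0.556, -0.0666, 0.1144]
orientation: [-0.0, 0.611, 0.792, -0.0]
wrist_force: [0.7, 0.3, -0.3]
finger_gap: 0.0176
grip_force: 78.1
```

jog_arm(gripper=[0,0,0,0,0,0,0,0], offset=[[0,0,-0.05],[0,0,-0.1],[0,0,-0.15],[0,0,-0.2],[0,0,-0.25],[0,0,-0.3],[0,0,-0.3],[0,0,-0.3]], twist=[0,0,0,0,0,0,0,0])

```text
clock: 24.2
tcp_pos: [0.556, -0.0665, 0.1113]
orientation: [-0.0, 0.611, 0.792, -0.0]
wrist_force: [0.1, -0.2, -0.9]
finger_gap: 0.0179
grip_force: 78.1
```

jog_arm(gripper=[0,0,0,0,0,0,0,0], offset=[[0,0,-0.05],[0,0,-0.1],[0,0,-0.15],[0,0,-0.2],[0,0,-0.25],[0,0,-0.3],[0,0,-0.3],[0,0,-0.3]], twist=[0,0,0,0,0,0,0,0])

```text
clock: 25.2
tcp_pos: [0.556, -0.0666, 0.1083]
orientation: [-0.0, 0.611, 0.792, -0.0]
wrist_force: [0.1, -0.5, -0.2]
finger_gap: 0.0181
grip_force: 78.1
```

jog_arm(gripper=[0,0,0,0,0,0,0,0], offset=[[0,0,-0.05],[0,0,-0.1],[0,0,-0.15],[0,0,-0.2],[0,0,-0.25],[0,0,-0.3],[0,0,-0.3],[0,0,-0.3]], twist=[0,0,0,0,0,0,0,0])

```text
clock: 26.2
tcp_pos: [0.556, -0.0666, 0.1055]
orientation: [-0.0, 0.611, 0.792, -0.0]
wrist_force: [-0.7, -0.3, 1.4]
finger_gap: 0.0179
grip_force: 78.3
```

jog_arm(gripper=[0,0,0,0,0,0,0,0], offset=[[0,0,-0.05],[0,0,-0.1],[0,0,-0.15],[0,0,-0.2],[0,0,-0.25],[0,0,-0.3],[0,0,-0.3],[0,0,-0.3]], twist=[0,0,0,0,0,0,0,0])

```text
clock: 27.2
tcp_pos: [0.5561, -0.0667, 0.1031]
orientation: [0.0, 0.611, 0.792, -0.0]
wrist_force: [-1.7, -0.4, 6.0]
finger_gap: 0.0186
grip_force: 78.6
```

jog_arm(gripper=[0,0,0,0,0,0,0,0], offset=[[-0.02,0,-0.05],[-0.02,0,-0.1],[-0.02,0,-0.15],[-0.02,0,-0.2],[-0.02,0,-0.2],[-0.02,0,-0.2],[-0.02,0,-0.2],[-0.02,0,-0.2]], twist=[0,0,0,0,0,0,0,0])

```text
clock: 28.2
tcp_pos: [0.5561, -0.0666, 0.1011]
orientation: [0.0, 0.611, 0.792, -0.0]
wrist_force: [-1.2, -0.2, 4.6]
finger_gap: 0.0179
grip_force: 78.6
```

jog_arm(gripper=[0,0,0,0,0,0,0,0], offset=[[0,0,-0.05],[0,0,-0.1],[0,0,-0.15],[0,0,-0.2],[0,0,-0.2],[0,0,-0.2],[0,0,-0.2],[0,0,-0.2]], twist=[0,0,0,0,0,0,0,0])

```text
clock: 29.2
tcp_pos: [0.5561, -0.0667, 0.0994]
orientation: [0.0, 0.611, 0.792, -0.0]
wrist_force: [-1.7, 1.0, 7.8]
finger_gap: 0.0178
grip_force: 79.2
```

jog_arm(gripper=[0,0,0,0,0,0,0,0], offset=[[0,0,-0.03],[0,0,-0.06],[0,0,-0.1],[0,0,-0.1],[0,0,-0.1],[0,0,-0.1],[0,0,-0.1],[0,0,-0.1]], twist=[0,0,0,0,0,0,0,0])

```text
clock: 30.2
tcp_pos: [0.5563, -0.0668, 0.0993]
orientation: [0.001, 0.611, 0.792, -0.0]
wrist_force: [-4.2, -0.4, 12.5]
finger_gap: 0.0179
grip_force: 79.7
```

jog_arm(gripper=[0,0,0,0,0,0,0,0], offset=[[-0.05,-0.01,0],[-0.05,-0.01,-0.01],[-0.05,-0.01,-0.02],[-0.05,-0.01,-0.03],[-0.05,-0.01,-0.03],[-0.05,-0.01,-0.03],[-0.05,-0.01,-0.03],[-0.05,-0.01,-0.03]], twist=[0,0,0,0,0,0,0,0])

```text
clock: 31.2
tcp_pos: [0.5562, -0.0669, 0.0992]
orientation: [0.001, 0.611, 0.792, 0.0]
wrist_force: [-4.5, 1.1, 13.2]
finger_gap: 0.0179
grip_force: 79.8
```

Run:
```python
from h import *
for i in range(3):
    c=shot('scene');s=env.get_state();print(s['tcp_pos'],s['wrist_force'])
print(mark(c,np.array([.5427,-.0087])))
```

```text
[ 0.55615417 -0.06686949  0.09923009] [-3.49577745  1.07524518 13.78917414]
[ 0.556165   -0.06686393  0.0992357 ] [-4.30793874  0.62688446 13.67321375]
[ 0.5561497  -0.06685045  0.09922492] [-2.960582   -0.38864162 12.59645521]
(np.float64(15.397083189057852), np.float64(43.47795391082764), np.float64(165.94489860534668))
```

jog_arm(gripper=[0,0,0,0,0,0,0,0], offset=[[0,0,-0.01],[0,0,-0.02],[0,0,-0.03],[0,0,-0.03],[0,0,-0.03],[0,0,-0.03],[0,0,-0.03],[0,0,-0.03]], twist=[0,0,0,0,0,0,0,0])

```text
clock: 32.35
tcp_pos: [0.5562, -0.0669, 0.0992]
orientation: [0.001, 0.611, 0.792, 0.0]
wrist_force: [-3.2, 1.4, 14.7]
finger_gap: 0.0178
grip_force: 79.8
```

Run:
```python
from h import *
for i in range(3):
    c=shot('scene');s=env.get_state();print(s['tcp_pos'],s['wrist_force'])
```

```text
[ 0.55617012 -0.06689515  0.09918249] [-3.85451326  0.49546001 15.68660181]
[ 0.55619841 -0.0669059   0.09919473] [-3.89463316  1.38851397 14.44144397]
[ 0.5561858  -0.0669069   0.09920722] [-4.07063975  0.06919923 15.02782025]
```

The load is 15 N with no further travel, so the plunger is on its solid stop. I'll relieve the load, let go and lift clear.

jog_arm(gripper=[0,0,0.25,0.3,0.35,0.4,0.45,0.45], offset=[[0,0,0.06],[0,0,0.12],[0,0,0.12],[0,0,0.12],[0,0,0.12],[0,0,0.12],[0,0,0.12],[0,0,0.12]], twist=[0,0,0,0,0,0,0,0])

```text
clock: 33.5
tcp_pos: [0.5553, -0.0666, 0.0979]
orientation: [-0.0, 0.611, 0.792, -0.0]
wrist_force: [0.5, -0.9, -0.0]
finger_gap: 0.0387
grip_force: 0.0
```

jog_arm(gripper=[0.45,0.45,0.45,0.45,0.45,0.45,0.45,0.45], offset=[[0,0,1],[0,0,2.5],[0,0,4.5],[0,0,7],[0,0,10],[0,-3,12],[0,-8,12],[0,-13,12]], twist=[0,0,0,0,0,0,0,0])

```text
clock: 34.5
tcp_pos: [0.5558, -0.1978, 0.2201]
orientation: [0.001, 0.61, 0.792, -0.0]
wrist_force: [-0.2, 0.5, 0.1]
finger_gap: 0.0385
grip_force: 0.0
```

Run:
```python
from h import *
s=env.get_state(); print(s['tcp_pos'])
for n in('top','scene'):
    c=shot(n); x=np.array([.5427,-.0087] if n=='scene' else [.5386,-.0095]); print(n,mark(c,x))
    P=cloud(c); m=(P[...,2]>.085)&(np.hypot(P[...,0]-.556,P[...,1]+.067)<.03)&(P[...,2]<.15); q=P[m]; print(q.mean(0),q.max(0))
u,v=map(int,proj(c,np.array([.556,-.067,.1]))); cv2.imwrite('pics/end.png',cv2.resize(c['image'][v-60:v+80,u-60:u+100,::-1],None,fx=4,fy=4,interpolation=cv2.INTER_CUBIC))
```

```text
[ 0.55583859 -0.19782472  0.22011053]
top (np.float64(14.833561485928524), np.float64(51.134613037109375), np.float64(161.16910934448242))
[ 0.55292867 -0.06564102  0.1233942 ] [ 0.56459452 -0.05715446  0.13526907]
scene (np.float64(15.303196449157365), np.float64(41.826918601989746), np.float64(206.0508213043213))
[ 0.56286741 -0.06429553  0.11426696] [ 0.56919227 -0.05615169  0.13404555]
```

View pics/end.png

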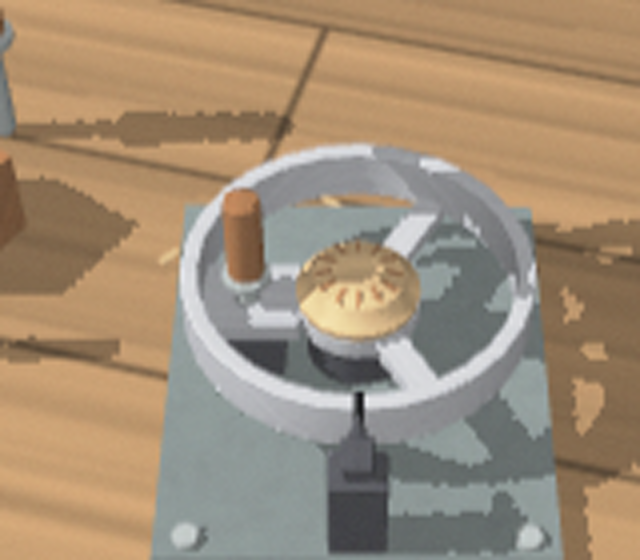

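The pin stands upright in the hole at (243,240) and the mark is at the pointer, (358,400). The pin's top is at about 133 mm, which matches the pressed depth.

```bash
python3 -c "
from workcell import env
print(env.hand_in())"
```

```text
the job is handed in; nothing more can be done
None
```

The job is done and handed in at about 35 s: the wheel mark faces the pointer (within about 0.4°), the middle-sized index pin is pressed to the plunger's solid stop at about 15 N and let go, and the rosette and the other things were left alone (bystander positions not re-measured).

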